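# Refit the sprung idler roller of a tube roller mixer and load a tube

## Robot

A 6-joint arm with a two-finger parallel gripper is mounted at the origin on a cart in front of the work surface, level with it; the furniture and walls round the work are solid. World frame = base frame: x ahead of the robot, y to its left, z up, the work surface at z = 0. Lengths are in m, angles in rad, forces in N, time in s.
With the tool pointing down it reaches from about 0.3 to 0.775 m from the base axis. Payload 14.6 kg.
Tool frame: the origin (TCP) lies at the very end of the fingers, on their centre line; the grasp point (between the pads) lies 19 mm behind it; z points along the fingers, y is the line along which they close (so a half turn about z gives the same grasp; the last joint's range is limited). The gripper opens to 94 mm and grips with 3 to 60 N. Pads are 16 mm wide; open, the fingers measure 119 mm over their backs; the gripper's body (75 mm by 177 mm) begins 78 mm behind the grasp point.
Start: joints at [-1.355, 0.3, 1.521, -0, 1.321, -0.067], TCP at [0.153, -0.528, 0.205] pointing down, gripper open.
Joint ranges: [-3.03, 3.03], [-0.79, 2.21], [0.23, 2.52], [-1.04, 4.18], [0, 3.07], [-2.55, 2.55]. Speed limits (rad/s): [2.22, 2.22, 2.57, 3.14, 3.14, 3.14].

## Interface

Orientations are given as [roll, pitch, yaw] about the fixed x, y, z axes, in that order (R = Rz(yaw) Ry(pitch) Rx(roll)).
In Python, from station import ctrl gives the robot as it stands.
- The arm moves only by the tool move_arm, never from a script. Its argument "increments" is a list of rows, each a list of 7 numbers: the opening, from 0 (shut) to 1 (fully open), then the shift along the tool's x, y, z in units of 50 mm (1.0 is 50 mm), then the turn, a rotation vector about the tool's x, y, z in rad. In form: [[claw, tx, ty, tz, rx, ry, rz], ...]. A call has 1 to 20 rows; each row shifts and turns the commanded pose from where the row before left it, along the tool's axes as they then stand; what a row does not reach is not made up. A row lasts 1/10 s, in which the tool goes at most 50 mm and 8.59 degrees, less where a joint would pass 70% of its speed; a pose out of reach is approached as far as the arm can. A call is refused whole if a number of a shift passes 1 or a number of a turn 0.15, either way. A call with a gripper value outside its range is refused whole. The fingers move at their own pace and stop on an object; "force" is the grip in N (left out, the last holds). Time passes only in rows, so rows that do not move let the fingers close. It gives the time, the measured TCP pose, the force, the opening and the grip force at its end, in the units of the state.
- ctrl.get_obs(): the state, without advancing time (a new reading comes with each control period).
- ctrl.camera(name): name is "scene" or "top" or "wrist"; returns a dict with "color" (480x640x3 uint8, blue, green, red), "K" (3x3 intrinsics, pixels), "distortion" ([k1, k2, p1, p2, k3] as OpenCV has them; the pictures are not rectified), "pose" (4x4, takes a point from camera to world coordinates); the wrist camera has in their place "tool_from_camera" (4x4, takes a point from camera to tool coordinates, whose origin is the TCP and whose axes are the flange's). Camera axes: x right, y down, z forward; pixel columns grow to the right and rows downward; lengths in m; the calibration is good to about 2 mm. A picture is of the moment at which its call begins: read the wrist's pose just before it. There is no depth.
- ctrl.hand_in(): hands the job in; it is judged then, once.
Trained networks look in a picture, given as the dict that the camera call returned (one of the last four; its "shot" number tells which), for a name from the list of things; names that differ only in an ending like _2 or _b are one class to them, and where a whole thing is asked for, a point or a joint stands for the part that bears it (a point fixed in the world has none). Each returns a list of dicts, best first, with "conf" (0 to 1); they miss things now and then, are a little off and sometimes report something else, mostly with a low value. They report only what shows in the picture. A call takes as long as a camera call. They do not tell look-alikes from the thing itself.
- ctrl.cut_out(name, picture): "mask" (480x640 bool, what is visible of it) and "centre" ([row, column] in pixels, amid what is visible of it).
The state is a dict: "time_s": time; "qpos": joint angles; "joint_vel": joint speeds; "tau": joint torques, N m; "ee_pos": TCP position; "eef_rot": TCP orientation; "force": force on the tool from outside, world axes, zero at the start; "moment": the same for the moment, N m; "grip_width": finger opening in m; "grip_force": force on a finger pad.
Only numpy, scipy, OpenCV 4.12 (cv2) and the standard library are available. Lean on these libraries where they do the work, as an engineer would, in place of code of your own. Each camera call takes 0.05 s, during which the arm holds its last target. There are 200 camera calls.

## Task

Refit the loose roller in the empty front place of the tube roller mixer: put its sprung steel pin into the bore in the tall drive housing, then bring the other end down its slot in the low end cheek, against the spring, until its stub clicks into the pocket and the roller sits level between the two ends. Then lay the capped sample tube lengthwise in the groove between that roller and the one behind it, about midway along. Leave the empty conical flask, the small beaker and the timer where they stand.

Things in the scene. Friction and masses are not known exactly. Their poses are not given: they have to be found in the camera images.
- mixer: off-white tube roller mixer fixed to the bench. Origin: under the middle of the roller field, on the bench; y along the rollers to the drive housing (y 84 to 140 mm, 122 high), x away from the robot, z up. Rollers 28 thick, 150 long, axes at z = 70 mm: three fixed ones at x = -22, 22, 66; the front place x = -66 is empty. Too little room for fingers between fitted rollers
- bore_mouth (a point): mouth of the bore in the drive housing for the front roller's sprung pin (mixer x -66, y 83, z 70 mm; axes as the mixer). Round funnel in a black bush: 22 mm wide at the mouth, 12 mm from 6 mm in, bottom 12 mm in (towards +y)
- slot_pocket (a point): pocket of the front slot in the low end cheek (y -78 to -94, 110 high), at the cheek's inner face (mixer x -66, y -78, z 70 mm; axes as the mixer). Slot open at the top, 11 mm wide, flared to 24 at the top. Its dark back is a ramp: 12 mm behind the inner face at z = 110, 2 mm at z = 79, straight down to 75; below it the pocket for the stub, z = 65 to 75, 8 mm deep
- roller_seat (a point): where the middle of the front roller is once fitted (mixer x -66, y 0, z 70 mm); axes as the mixer, the roller lies along y
- groove (a point): where the middle of the tube is once it lies in the groove between the front roller and the next, midway along (mixer x -44, y 0, z 92 mm); axes as the mixer, the tube lies along y
- roller_mid (a point): middle of the loose roller, 0.17 kg: pale blue-grey, 28 mm thick, 150 long, black end caps. Its y runs along it to the sprung pin; it can roll, so x and z point anywhere. Pin end (+y): steel, 8 mm thick, round nose 99 mm from the middle. Stub end (-y): rigid, black, 8 mm thick, round nose 86 mm from the middle. It lies on the bench, pin to the left
- spring_pin (a joint): how far the roller's pin is pushed in: 0 free, at most 0.014 m; 700 N/m. Fitted about 0.004; 0.010 to pass the slot above the pocket. With pin in bore and stub let into the slot from above the roller stays by itself, stub end 8 to 11 degrees high. A push on top near that end, down and slightly to the housing (under 15 N), takes the stub to the pocket, and the spring moves it in 6 mm
- tube_mid (a point): middle of the capped 50 ml tube, 0.06 kg: barrel 28 mm thick, cap (at its own -y end, blue) and foot rim (+y end) 34 mm thick, 110 mm long. It lies on the bench along its own y axis, middle 17 mm above the bench; it can roll
- flask_100: empty 100 ml conical flask, 64 mm wide, 105 mm high, origin under its centre: leave alone
- beaker_100: empty 100 ml beaker, 55 mm wide, 70 mm high, origin under its centre: leave alone
- timer: white digital timer lying on the bench, 64 x 64 x 18 mm, origin under its centre: leave alone
There are look-alikes about, which are no part of the job. There is more than one size of the part that bears roller_mid; the job needs the larger. What is shaped like the part that bears tube_mid but yellow is not meant.

How it is judged:
On the way:
1. the roller is fitted: level in its place, stub sprung into the pocket, before the tube is laid on (distance between roller_mid and roller_seat below 0.0045 m and angle between the y axis of roller_mid and the y axis of mixer, either way round below 0.035 rad), for 0.3 s.
At the end, for the whole second after the job is handed in: Roller level in the front place, its middle within 4.5 mm of its seat and within 0.035 rad of the other rollers' direction; tube at rest in the groove, within 30 mm of midway, 6 mm across and in height, and along the rollers within 0.1 rad; both at rest (all of step 1 and distance between tube_mid and groove below 0.03 m and x of tube_mid in the frame of groove between -0.006 and 0.006 m and z of tube_mid in the frame of groove between -0.006 and 0.006 m and angle between the y axis of tube_mid and the y axis of mixer, either way round below 0.1 rad and linear speed of each of tube, roller below 0.01 m/s); the robot touches nothing.
It fails at once if the flask, the beaker or the timer is moved by more than 30 mm or a vessel tipped (distance of any of flask_100, beaker_100, timer from where it was at the start of the episode above 0.03 m or angle between any of flask_100, beaker_100's own z axis and vertical above 0.5 rad).
It also fails if it takes over 67 s, if anything falls off the work surface, if the arm or the gripper's body presses on something with over 40 N, if the wrist force passes 120 N, or if a joint passes its speed limit or range.

## Working session

There is one attempt and no reset: what is moved stays moved. The work goes in short steps, Python scripts to look and compute and a tool call to move; the robot and the scene stay as the last step left them, time stands still between calls to the robot, and variables do not carry over. Pictures are saved under pics/ and viewed, at most 10 in all, crops included, and the job is handed in when it is done.

Besides the shell and the picture viewer there is one more tool, called after "Call:" by a JSON object that holds its "op" and its "data". move_arm: Moves the arm, as the interface text tells. Its arguments: {"type":"object","properties":{"increments":{"type":"array","items":{"type":"array","items":{"type":"number"}}},"force":{"type":"number"}},"required":["increments"]}

```bash
ls; mkdir -p pics
cat > h.py <<'E'
import numpy as np, cv2
from scipy.spatial.transform import Rotation as R
from station import ctrl
def save(n,p): cv2.imwrite('pics/%s.png'%n,p['color'])
def pose(p,obs=None):
    if 'pose' in p: return np.array(p['pose'])
    T=np.eye(4);T[:3,:3]=R.from_euler('xyz',obs['eef_rot']).as_matrix();T[:3,3]=obs['ee_pos']
    return T@np.array(p['tool_from_camera'])
def ray(p,uv,z,T=None):
    "pixels (u,v) -> world on plane z"
    if T is None: T=pose(p)
    q=cv2.undistortPoints(np.array(uv,float).reshape(-1,1,2),np.array(p['K']),np.array(p['distortion'])).reshape(-1,2)
    d=np.c_[q,np.ones(len(q))]@T[:3,:3].T
    return T[:3,3]+d*((z-T[2,3])/d[:,2])[:,None]
def proj(p,X,T=None):
    if T is None: T=pose(p)
    M=np.linalg.inv(T)
    r,_=cv2.projectPoints(np.array(X,float).reshape(-1,3),cv2.Rodrigues(M[:3,:3])[0],M[:3,3],np.array(p['K']),np.array(p['distortion']))
    return r.reshape(-1,2)
E
python3 - <<'E'
from h import *
o=ctrl.get_obs();print({k:np.round(v,3) for k,v in o.items()})
for c in('top','scene'):
    p=ctrl.camera(c);save(c,p);print(c,np.round(p['pose'],3).tolist(),np.round(p['K'],1).tolist(),p['distortion'])
    for n in('mixer','roller_mid','tube_mid','flask_100','beaker_100','timer'):
        for d in ctrl.cut_out(n,p)[:4]:
            print(n,round(d['conf'],2),np.round(d['centre']),d['mask'].sum())
E
```

```text
pics
{'time_s': np.float64(0.0), 'qpos': array([-1.355,  0.3  ,  1.522,  0.   ,  1.321, -0.067]), 'joint_vel': array([-0.   , -0.   ,  0.001,  0.001, -0.002,  0.   ]), 'tau': array([-0.0000e+00, -5.3180e+01, -3.5274e+01,  7.1000e-02,  2.4000e-02,
       -0.0000e+00]), 'ee_pos': array([ 0.153, -0.528,  0.205]), 'eef_rot': array([-3.14 , -0.   ,  0.283]), 'force': array([1.125, 0.203, 0.78 ]), 'moment': array([-0.036,  0.063,  0.031]), 'grip_force': np.float64(0.0), 'grip_width': np.float64(0.094)}
top [[0.011, -0.995, 0.102, 0.388], [-1.0, -0.009, 0.016, -0.062], [-0.015, -0.102, -0.995, 1.481], [0.0, 0.0, 0.0, 1.0]] [[486.3, 0.0, 318.3], [0.0, 486.3, 243.2], [0.0, 0.0, 1.0]] [0.01982337 0.         0.         0.         0.        ]
mixer 0.83 [237. 283.] 5147
mixer 0.72 [268. 418.] 481
roller_mid 0.87 [266. 416.] 538
roller_mid 0.74 [283. 498.] 241
tube_mid 0.79 [267. 187.] 386
tube_mid 0.69 [274. 146.] 365
tube_mid 0.4 [215. 417.] 427
flask_100 0.54 [217. 376.] 334
beaker_100 0.59 [210. 212.] 347
timer 0.69 [214. 417.] 454
scene [[-0.755, -0.289, 0.589, -0.375], [-0.656, 0.306, -0.69, 1.048], [0.019, -0.907, -0.42, 0.75], [0.0, 0.0, 0.0, 1.0]] [[500.0, 0.0, 318.3], [0.0, 500.0, 230.5], [0.0, 0.0, 1.0]] [-0.00517808  0.          0.          0.          0.        ]
mixer 0.67 [251. 300.] 4621
roller_mid 0.62 [236. 377.] 115
tube_mid 0.9 [343. 206.] 517
tube_mid 0.64 [314. 246.] 432
flask_100 0.61 [216. 336.] 282
flask_100 0.39 [271. 224.] 522
beaker_100 0.56 [272. 224.] 487
timer 0.6 [252. 300.] 4759
```

Run:
```python
import cv2
a=cv2.imread('pics/top.png')[150:350,100:560];a=cv2.resize(a,None,fx=1.7,fy=1.7,interpolation=3)
cv2.imwrite('pics/topc.png',a)
```

```text
(no output)
```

View pics/topc.png

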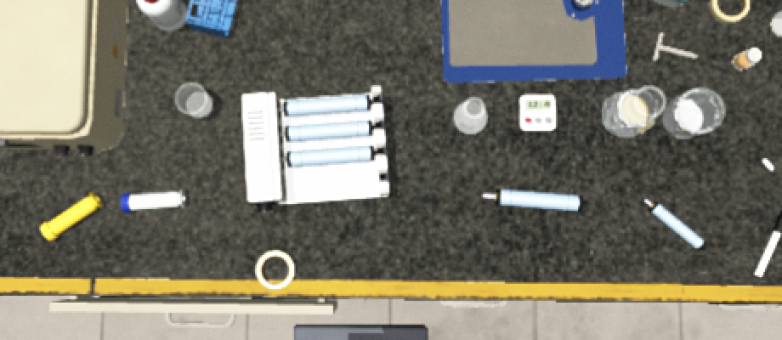

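View pics/scene.png

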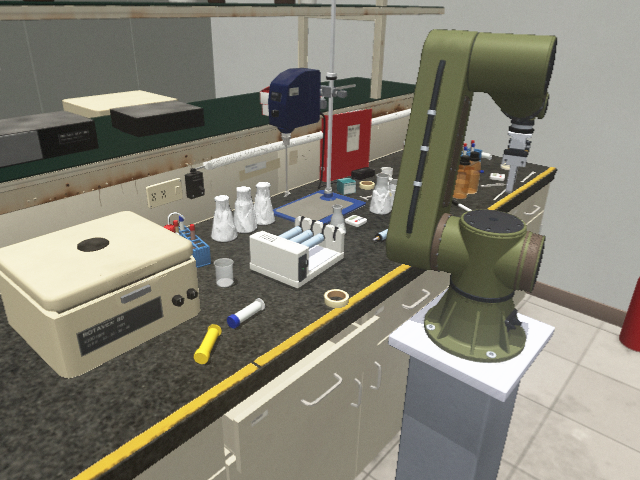

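The top view shows the look-alikes. The large roller is at (416,266) and the small one at (498,283). The white, blue-capped tube is at (187,267) and the yellow one at (146,274). I choose the large roller and the white tube. The mixer is at (285,238) with its housing on the left (+y) and its front place towards the robot.

Run:
```python
from h import *
p=ctrl.camera('top')
def pca(m,z):
    v,u=np.nonzero(m);X=ray(p,np.c_[u,v],z)[:,:2]
    c,s,a=cv2.minAreaRect((X*1000).astype(np.float32));w=X-X.mean(0);d=np.linalg.svd(w,full_matrices=False)[2][0]
    return np.round(X.mean(0),4),np.round(c,1),np.round(s,1),round(np.degrees(np.arctan2(*d[::-1]))%180,1)
for n,z in(('roller_mid',.014),('tube_mid',.017),('mixer',.1),('flask_100',.05),('beaker_100',.03),('timer',.018)):
    for d in ctrl.cut_out(n,p)[:3]: print(n,round(d['conf'],2),d['centre'],*pca(d['mask'],z))
# mixer by hand: cheek/housing corners
crop=lambda a:[(x/1.7+100,y/1.7+150) for x,y in a]
print('housing top z.122',ray(p,crop([(243,95),(274,93),(281,201),(249,203)]),.122).round(3).tolist())
print('fixed roller ends',ray(p,crop([(288,106),(369,102),(288,132),(371,128),(289,158),(373,154)]),.084).round(3).tolist())
w=ctrl.camera('wrist');print(np.round(w['tool_from_camera'],3).tolist(),np.round(w['K'],1).tolist(),w['distortion'])
```

```text
roller_mid 0.71 [267.4, 417.6] [ 0.4674 -0.3339] [ 466.7 -330. ] [168.   30.7] 86.2
roller_mid 0.71 [282.3, 495.5] [ 0.4266 -0.5714] [ 425.7 -570.3] [117.5  24.9] 51.2
tube_mid 0.82 [265.8, 191.2] [0.4597 0.3498] [459.1 349. ] [ 30.9 112.4] 95.8
tube_mid 0.57 [276.6, 140.2] [0.4305 0.4938] [431.8 493.8] [ 31.4 113.2] 124.9
mixer 0.7 [235.3, 285.2] [0.546 0.056] [548.5  55. ] [197.6 237.5] 91.8
flask_100 0.67 [216.7, 376.4] [ 0.6104 -0.2131] [ 608.8 -212.9] [61.3 61.6] 162.4
beaker_100 0.56 [210.1, 213.4] [0.6376 0.2776] [636.8 277.9] [67.6 57.7] 49.0
timer 0.92 [213.9, 418.6] [ 0.6234 -0.3332] [ 622.3 -332.7] [64.4 63.9] 117.5
housing top z.122 [[0.632, 0.174, 0.122], [0.636, 0.123, 0.122], [0.456, 0.107, 0.122], [0.452, 0.16, 0.122]]
fixed roller ends [[0.62, 0.103, 0.084], [0.628, -0.035, 0.084], [0.576, 0.102, 0.084], [0.584, -0.039, 0.084], [0.531, 0.1, 0.084], [0.539, -0.043, 0.084]]
[[-0.001, -0.962, -0.274, 0.079], [1.0, -0.001, -0.001, -0.0], [0.001, -0.274, 0.962, -0.18], [0.0, 0.0, 0.0, 1.0]] [[334.0, 0.0, 322.8], [0.0, 334.0, 240.5], [0.0, 0.0, 1.0]] [-0.01587776  0.          0.          0.          0.        ]
```

Call:
{"op": "move_arm", "data": {"increments": [[1,0,0,0,0,0,-0.122],[1,0,0,0,0,0,-0.122],[1,0,0,0,0,0,-0.122],[1,0,0,0,0,0,-0.122],[1,0,0,0,0,0,-0.122],[1,0,0,0,0,0,-0.122],[1,0,0,0,0,0,-0.122],[1,0,0,0,0,0,-0.122],[1,0,0,0,0,0,-0.122],[1,0,0,0,0,0,-0.122],[1,0.41,0.6,0,0,0,0],[1,0.41,0.6,0,0,0,0],[1,0.41,0.6,0,0,0,0],[1,0.41,0.6,0,0,0,0],[1,0.41,0.6,0,0,0,0],[1,0.41,0.6,0,0,0,0],[1,0.41,0.6,0,0,0,0],[1,0.41,0.6,0,0,0,0],[1,0.41,0.6,0,0,0,0],[1,0.41,0.6,0,0,0,0]]}}

```text
time_s: 3.1
ee_pos: [0.4679, -0.3431, 0.2055]
eef_rot: [3.142, 0.0, 1.503]
force: [-0.1, -0.3, 0.8]
grip_width: 0.0937
grip_force: 0.0
```

Call:
{"op": "move_arm", "data": {"increments": [[1,0,0,0,0,0,0],[1,0,0,0,0,0,0]]}}

```text
time_s: 3.3
ee_pos: [0.4669, -0.3437, 0.2052]
eef_rot: [-3.141, -0.0, 1.504]
force: [-0.1, -0.0, -0.6]
grip_width: 0.0938
grip_force: 0.0
```

```bash
cat >> h.py <<'E'
def axis_fit(name,z,tag,L=None):
    "wrist look: rect of mask on plane z -> centre, size, direction(deg)"
    o=ctrl.get_obs();p=ctrl.camera('wrist');T=pose(p,o);save(tag,p);out=[]
    for d in ctrl.cut_out(name,p)[:3]:
        c,_=cv2.findContours(d['mask'].astype(np.uint8),0,1);c=max(c,key=cv2.contourArea).reshape(-1,2)
        X=ray(p,c,z,T)[:,:2];r=cv2.minAreaRect((X*1000).astype(np.float32))
        b=cv2.boxPoints(r)/1000;e=max((b[1]-b[0],b[2]-b[1]),key=np.linalg.norm)
        out.append((d,r));print(name,round(d['conf'],2),np.round(d['centre']),np.round(r[0],1),np.round(r[1],1),round(np.degrees(np.arctan2(e[1],e[0]))%180,1))
    return o,p,T,out
E
python3 - <<'E'
from h import *
o,p,T,out=axis_fit('roller_mid',.016,'w1')
print(o['time_s'],o['ee_pos'],o['eef_rot'])
E
```

```text
roller_mid 0.88 [409. 293.] [ 397.9 -601.8] [44.3 23.7] 46.2
roller_mid 0.57 [208. 324.] [ 467.  -326.4] [181.4  28.6] 85.5
roller_mid 0.46 [ 74. 474.] [ 630.9 -203.1] [108.   61.9] 30.9
3.3 [ 0.46689858 -0.34365373  0.20519247] [-3.14114473e+00 -1.46854910e-04  1.50413690e+00]
```

View pics/w1.png

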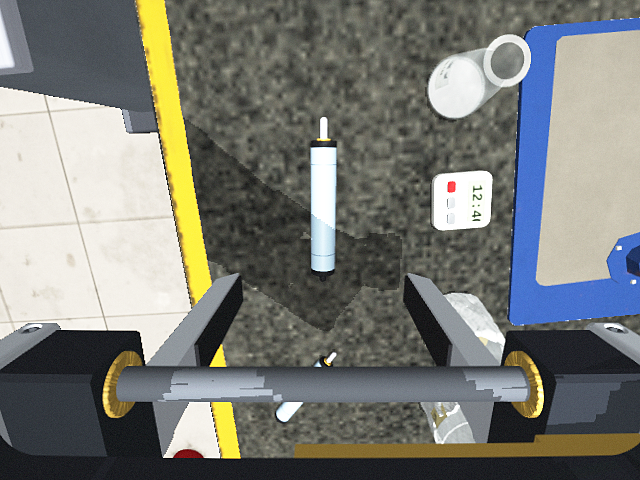

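The big roller lies from the pin nose at (323,118) to the stub at about (322,280). It is centred between the fingers. The small roller is at (305,390), and the flask and timer sit well to the right.

Run:
```python
from h import *
o=ctrl.get_obs();p=ctrl.camera('wrist');T=pose(p,o)
X=ray(p,[(323.5,118),(323,142),(322,279),(323,210)],.014,T);print(X.round(4).tolist())
print(np.diff(X[:,1]))
```

```text
[[0.4733, -0.2367, 0.014], [0.4711, -0.2608, 0.014], [0.459, -0.4173, 0.014], [0.466, -0.3341, 0.014]]
[-0.02410036 -0.15651514  0.08315641]
```

Call:
{"op": "move_arm", "data": {"increments": [[1,-0.32,-0.02,0.1,0,0,0.012],[1,-0.32,-0.02,0.2,0,0,0],[0.7,0,0,0.55,0,0,0],[0.6,0,0,0.55,0,0,0],[0.6,0,0,0.55,0,0,0],[0.6,0,0,0.55,0,0,0],[0.6,0,0,0.55,0,0,0],[0.6,0,0,0.5,0,0,0],[0.6,0,0,0.3,0,0,0],[0.6,0,0,0.17,0,0,0],[0.6,0,0,0,0,0,0],[0.6,0,0,0,0,0,0]], "force": 50}}

```text
time_s: 4.65
ee_pos: [0.4626, -0.3764, 0.0053]
eef_rot: [3.141, 0.001, 1.491]
force: [-0.3, 0.2, 1.3]
grip_width: 0.0562
grip_force: 0.0
```

Call:
{"op": "move_arm", "data": {"increments": [[0,0,0,0.02,0,0,0],[0,0,0,0,0,0,0],[0,0,0,0,0,0,0],[0,0,0,0,0,0,0],[0,0,0,0,0,0,0],[0,0,0,0,0,0,0],[0,0,0,0,0,0,0]], "force": 50}}

```text
time_s: 5.35
ee_pos: [0.4625, -0.3758, 0.0037]
eef_rot: [3.141, 0.0, 1.491]
force: [-0.1, 0.1, 4.6]
grip_width: 0.0268
grip_force: 50.0
```

Call:
{"op": "move_arm", "data": {"increments": [[0,0,0,-0.3,0,0,0],[0,0,0,-0.7,0,0,0],[0,0,0,-0.8,0,0,0],[0,0,0,-0.8,0,0,0],[0,0,0,-0.8,0,0,0],[0,0,0,-0.8,0,0,0],[0,0,0,-0.7,0,0,0],[0,0.65,-0.1,0,0,0,0],[0,0.65,-0.1,0,0,0,0],[0,0.65,-0.1,0,0,0,0],[0,0.65,-0.1,0,0,0,0],[0,0.65,-0.1,0,0,0,0],[0,0.65,-0.1,0,0,0,0],[0,0.65,-0.1,0,0,0,0],[0,0.65,-0.1,0,0,0,0],[0,0.65,-0.1,0,0,0,0],[0,0.65,-0.1,0,0,0,0],[0,0,0,0,0,0,-0.137],[0,0,0,0,0,0,0],[0,0,0,0,0,0,0]]}}

```text
time_s: 7.35
ee_pos: [0.4383, -0.048, 0.2488]
eef_rot: [3.141, 0.0, 1.624]
force: [-0.2, 0.1, -1.9]
grip_width: 0.0269
grip_force: 50.0
```

Run:
```python
from h import *
o=ctrl.get_obs();p=ctrl.camera('wrist');T=pose(p,o);save('w2',p);print(o['time_s'],o['ee_pos'],o['eef_rot'],o['grip_width'],o['force'])
np.save('T2.npy',T)
```

```text
7.35 [ 0.43832209 -0.04804813  0.2488407 ] [3.14138574e+00 1.77231717e-04 1.62423899e+00] 0.026925947025975464 [-0.15941985  0.14623083 -1.93803895]
```

View pics/w2.png

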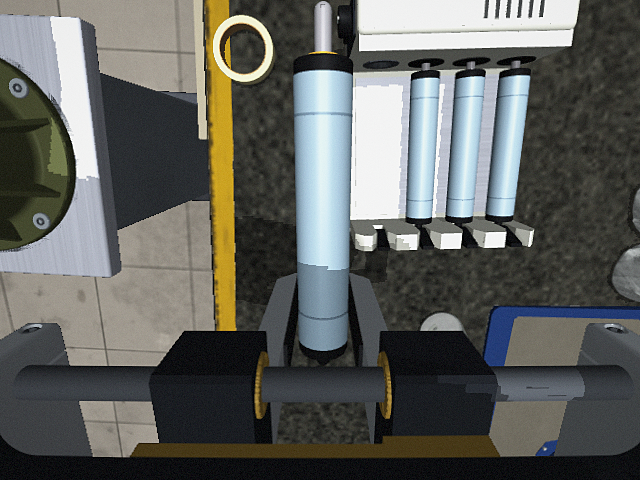

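```bash
cat > fit.py <<'E'
from h import *
from scipy.optimize import least_squares
p=ctrl.camera('wrist');T=np.load('T2.npy')
uv=np.array([(425,71),(421,222),(470,70),(460,220),(517,69),(499,220)],float)
M=np.array([(-22,75,84),(-22,-75,84),(22,75,84),(22,-75,84),(66,75,84),(66,-75,84)])/1000.
def W(a,M):
    c,s=np.cos(a[2]),np.sin(a[2]);return np.c_[a[0]+c*M[:,0]-s*M[:,1],a[1]+s*M[:,0]+c*M[:,1],M[:,2]]
f=lambda a:(proj(p,W(a,M),T)-uv).ravel()
r=least_squares(f,[.5575,.03,.057]);print(r.x.round(4),np.round(r.fun,1).tolist())
a=r.x
N=np.array([(-66,83,70),(-66,-78,110),(-22,-78,110),(22,-78,110),(-66,-94,110),(-66,0,70),(-44,0,92)])/1000.
print(W(a,N).round(4).tolist());print(proj(p,W(a,N),T).round(0).tolist())
# roller in hand: pixel rays of the pin nose and the stub end at TCP height
o=ctrl.get_obs();z=o['ee_pos'][2]+.011
X=ray(p,[(323,2),(323,52),(323,350),(323,62)],z,T);print('hand',X.round(4).tolist())
E
python3 fit.py
```

```text
[0.5536 0.0334 0.0911] [-0.8, -1.4, -2.7, 2.9, 0.9, -2.1, -0.2, 3.4, 0.5, -2.7, 2.3, 1.8]
[[0.4803, 0.11, 0.07], [0.4949, -0.0503, 0.11], [0.5387, -0.0463, 0.11], [0.5826, -0.0423, 0.11], [0.4964, -0.0662, 0.11], [0.4878, 0.0274, 0.07], [0.5097, 0.0294, 0.092]]
[[375.0, 66.0], [381.0, 235.0], [425.0, 234.0], [470.0, 232.0], [381.0, 251.0], [375.0, 153.0], [401.0, 153.0]]
hand [[0.4303, 0.0928, 0.2596], [0.4314, 0.0729, 0.2596], [0.4395, -0.0821, 0.2596], [0.4316, 0.0687, 0.2596]]
```

Run:
```python
import cv2
a=cv2.imread('pics/w2.png')[20:260,340:580];a=cv2.resize(a,(600,600),interpolation=cv2.INTER_CUBIC)
cv2.imwrite('pics/w2c.png',a)
```

```text
(no output)
```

View pics/w2c.png

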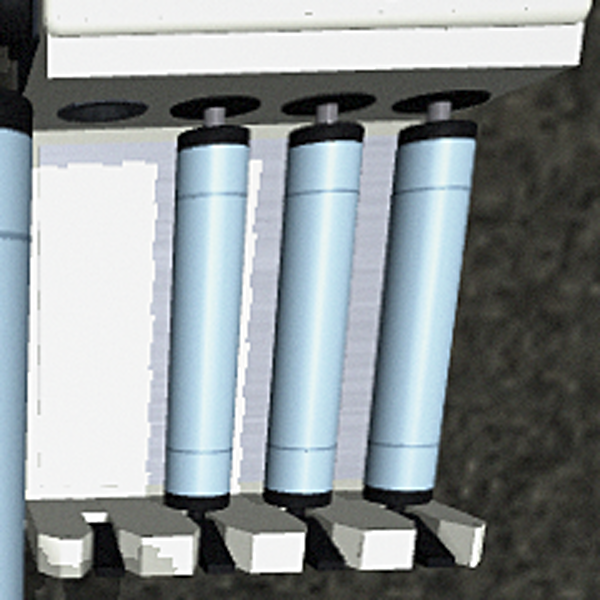

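```bash
cat > fit2.py <<'E'
from h import *
from fit import W,p,T
from scipy.optimize import least_squares
c=lambda L:np.array(L,float)/2.5+[340,20]
U=c([(213,127),(196,507),(326,125),(300,506),(438,122),(399,503)])
Ma=np.array([(x,y,70) for x in(-22,22,66) for y in(75,-75)])/1e3; Mt=Ma+[0,0,.014]
B=c([(103,111),(215.5,106),(328,104),(441,101)]);Mb=np.array([(x,83,70) for x in(-66,-22,22,66)])/1e3
def f(a):
    return np.r_[(proj(p,W(a,Ma),T)-U)[:,0],(proj(p,W(a,Mt),T)-U)[:,1],(proj(p,W(a,Mb),T)-B).ravel()]
r=least_squares(f,[.5536,.0334,.07],loss='soft_l1');print(r.x.round(4),np.round(f(r.x),1).tolist())
N=np.array([(-66,83,70),(-66,-78,110),(-66,0,70),(-44,0,92)])/1000.
print(W(r.x,N).round(4).tolist());print(((proj(p,W(r.x,N),T)-[340,20])*2.5).round(0).tolist())
np.save('mix.npy',r.x)
E
python3 fit2.py | tail -3
```

```text
[0.5588 0.0341 0.0858] [0.6, 0.8, 0.2, -0.8, 0.0, -0.5, -1.8, 1.6, -2.4, 0.7, -2.5, 0.6, -0.2, 0.2, -0.0, 0.8, 0.0, 0.2, -0.2, 0.2]
[[0.4859, 0.1111, 0.07], [0.4997, -0.0493, 0.11], [0.493, 0.0284, 0.07], [0.5149, 0.0303, 0.092]]
[[103.0, 112.0], [114.0, 537.0], [100.0, 331.0], [166.0, 330.0]]
```

```bash
cat >> fit2.py <<'E'
print('---')
S=np.array([(x,y,110) for y in(-78,-94) for x in(-66,-22,22,66)])/1e3
print(((proj(p,W(r.x,S),T)-[340,20])*2.5).round(0).tolist())
So=c([(107,573),(220,573),(330,571),(440,569)])
g=lambda a:np.r_[f(a),1*(proj(p,W(a,S[4:]),T)-So)[:,0]]
r=least_squares(g,r.x,loss='soft_l1');print(r.x.round(4),np.round(g(r.x),1).tolist());print(W(r.x,N).round(4).tolist())
np.save('mix.npy',r.x)
# top camera check
t=ctrl.camera('top')
K=np.array([(x,y,84) for x in(-22,22,66) for y in(75,-75)]+[(-66,-86,110),(-22,-86,110),(22,-86,110),(66,-86,110)])/1e3
for a in(r.x,[.5588,.0341,.0858],[.5575,.0315,.057]): print(((proj(t,W(a,K))-[100,150])*1.7).round(0).tolist())
E
python3 fit2.py | sed -n '/---/,$p'
```

```text
---
[[114.0, 537.0], [226.0, 533.0], [337.0, 530.0], [448.0, 526.0], [114.0, 576.0], [224.0, 572.0], [334.0, 569.0], [443.0, 565.0]]
[0.5582 0.0341 0.0797] [0.5, -0.1, 0.1, -1.7, -0.1, -1.4, -2.1, 1.5, -2.3, 0.8, -2.1, 0.9, -0.2, -0.3, -0.0, 0.6, 0.0, 0.3, -0.3, 0.5, 1.5, 0.4, 0.3, 0.1]
[[0.4858, 0.1116, 0.07], [0.4986, -0.0489, 0.11], [0.4924, 0.0288, 0.07], [0.5144, 0.0306, 0.092]]
[[285.0, 158.0], [373.0, 152.0], [283.0, 133.0], [371.0, 127.0], [282.0, 107.0], [369.0, 101.0], [381.0, 176.0], [379.0, 150.0], [377.0, 124.0], [375.0, 98.0]]
[[285.0, 158.0], [373.0, 151.0], [283.0, 133.0], [371.0, 126.0], [282.0, 107.0], [369.0, 101.0], [381.0, 175.0], [379.0, 149.0], [377.0, 123.0], [375.0, 97.0]]
[[286.0, 158.0], [374.0, 154.0], [285.0, 132.0], [373.0, 128.0], [284.0, 107.0], [372.0, 102.0], [382.0, 178.0], [380.0, 152.0], [379.0, 125.0], [378.0, 100.0]]
```

```bash
cat > g.py <<'E'
from h import *
import sys
from scipy.linalg import logm,expm
NOSE=np.array([.140,0,-.0105])
def goal(al,yn,zn,xn=-66,mix=None):
    a=np.load('mix.npy') if mix is None else mix
    al=np.radians(al);c,s=np.cos(a[2]),np.sin(a[2]);X=np.array([c,s,0]);Y=np.array([-s,c,0]);Z=np.array([0,0,1.])
    T=np.eye(4);T[:3,:3]=np.c_[np.cos(al)*Y-np.sin(al)*Z,X,-np.sin(al)*Y-np.cos(al)*Z]
    T[:3,3]=np.r_[a[0],a[1],0]+(X*xn+Y*yn+Z*zn)/1e3-T[:3,:3]@NOSE
    return T
def cur(o=None):
    o=o or ctrl.get_obs();T=np.eye(4);T[:3,:3]=R.from_euler('xyz',o['eef_rot']).as_matrix();T[:3,3]=o['ee_pos'];return T
def rows(G,n,C=None):
    L=np.real(logm(np.linalg.inv(cur() if C is None else C)@G))/n;E=expm(L)
    print(n,'x',np.round(np.r_[E[:3,3]/.05,R.from_matrix(E[:3,:3]).as_rotvec()],3).tolist())
E
python3 - <<'E'
from g import *
A=goal(20,68,135);print(A[:3,3].round(3));rows(A,12)
B=goal(20,74,76);rows(B,8,A)
E
```

```text
[ 0.498 -0.038  0.173]
12 x [0.03, 0.1, 0.123, -0.0, -0.029, -0.002]
8 x [0.065, -0.0, 0.133, -0.0, 0.0, 0.0]
```

Call:
{"op": "move_arm", "data": {"increments": [[0,0.03,0.1,0.123,0,-0.029,-0.002],[0,0.03,0.1,0.123,0,-0.029,-0.002],[0,0.03,0.1,0.123,0,-0.029,-0.002],[0,0.03,0.1,0.123,0,-0.029,-0.002],[0,0.03,0.1,0.123,0,-0.029,-0.002],[0,0.03,0.1,0.123,0,-0.029,-0.002],[0,0.03,0.1,0.123,0,-0.029,-0.002],[0,0.03,0.1,0.123,0,-0.029,-0.002],[0,0.03,0.1,0.123,0,-0.029,-0.002],[0,0.03,0.1,0.123,0,-0.029,-0.002],[0,0.03,0.1,0.123,0,-0.029,-0.002],[0,0.03,0.1,0.123,0,-0.029,-0.002],[0,0,0,0,0,0,0]]}}

```text
time_s: 8.9
ee_pos: [0.4979, -0.0368, 0.1714]
eef_rot: [-3.135, 0.349, 1.655]
force: [-0.3, 0.3, -1.3]
grip_width: 0.027
grip_force: 50.0
```

Run:
```python
from g import *
o=ctrl.get_obs();p=ctrl.camera('wrist');T=pose(p,o);save('w3',p);C=cur(o);print(o['time_s'],o['ee_pos'],o['grip_width'])
rows(goal(20,74,76),8)
print('nose,capend,stub px',proj(p,[(C@np.r_[q,1])[:3] for q in([.14,0,-.0105],[.116,0,-.0245],[-.034,0,-.0245],[-.046,0,-.0105])],T).round(0).tolist())
G=goal(20,83,70)
a=np.load('mix.npy')
from fit2 import W
print('bore,slot px',proj(p,W(a,np.array([(-66,83,70),(-66,-78,110),(-22,75,84),(-22,-75,84)])/1e3),T).round(0).tolist())
```

```text
8.9 [ 0.49790959 -0.03681592  0.17144518] 0.02702628444351396
8 x [0.061, 0.0, 0.132, -0.001, -0.0, 0.0]
nose,capend,stub px [[324.0, 5.0], [324.0, 56.0], [324.0, 365.0], [324.0, 367.0]]
[0.5536 0.0334 0.0911] [-0.8, -1.4, -2.7, 2.9, 0.9, -2.1, -0.2, 3.4, 0.5, -2.7, 2.3, 1.8]
[[0.4803, 0.11, 0.07], [0.4949, -0.0503, 0.11], [0.5387, -0.0463, 0.11], [0.5826, -0.0423, 0.11], [0.4964, -0.0662, 0.11], [0.4878, 0.0274, 0.07], [0.5097, 0.0294, 0.092]]
[[375.0, 66.0], [381.0, 235.0], [425.0, 234.0], [470.0, 232.0], [381.0, 251.0], [375.0, 153.0], [401.0, 153.0]]
hand [[0.4288, 0.1203, 0.1837], [0.4303, 0.0914, 0.1837], [0.4422, -0.1332, 0.1837], [0.4307, 0.0854, 0.1837]]
[0.5588 0.0341 0.0858] [0.6, 0.8, 0.2, -0.8, 0.0, -0.5, -1.8, 1.6, -2.4, 0.7, -2.5, 0.6, -0.2, 0.2, -0.0, 0.8, 0.0, 0.2, -0.2, 0.2]
[[0.4859, 0.1111, 0.07], [0.4997, -0.0493, 0.11], [0.493, 0.0284, 0.07], [0.5149, 0.0303, 0.092]]
[[103.0, 112.0], [114.0, 537.0], [100.0, 331.0], [166.0, 330.0]]
---
[[114.0, 537.0], [226.0, 533.0], [337.0, 530.0], [448.0, 526.0], [114.0, 576.0], [224.0, 572.0], [334.0, 569.0], [443.0, 565.0]]
[0.5582 0.0341 0.0797] [0.5, -0.1, 0.1, -1.7, -0.1, -1.4, -2.1, 1.5, -2.3, 0.8, -2.1, 0.9, -0.2, -0.3, -0.0, 0.6, 0.0, 0.3, -0.3, 0.5, 1.5, 0.4, 0.3, 0.1]
[[0.4858, 0.1116, 0.07], [0.4986, -0.0489, 0.11], [0.4924, 0.0288, 0.07], [0.5144, 0.0306, 0.092]]
[[285.0, 158.0], [373.0, 152.0], [283.0, 133.0], [371.0, 127.0], [282.0, 107.0], [369.0, 101.0], [381.0, 176.0], [379.0, 150.0], [377.0, 124.0], [375.0, 98.0]]
[[285.0, 158.0], [373.0, 151.0], [283.0, 133.0], [371.0, 126.0], [282.0, 107.0], [369.0, 101.0], [381.0, 175.0], [379.0, 149.0], [377.0, 123.0], [375.0, 97.0]]
[[286.0, 158.0], [374.0, 154.0], [285.0, 132.0], [373.0, 128.0], [284.0, 107.0], [372.0, 102.0], [382.0, 178.0], [380.0, 152.0], [379.0, 125.0], [378.0, 100.0]]
bore,slot px [[325.0, -25.0], [324.0, 243.0], [405.0, -8.0], [378.0, 221.0]]
```

View pics/w3.png

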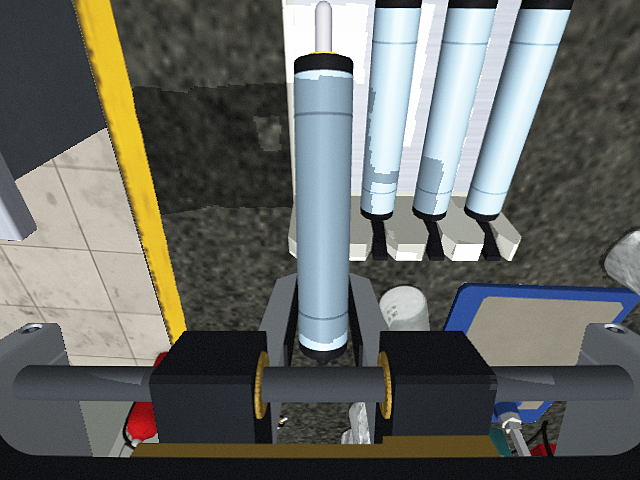

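The roller in hand runs from (323,2) to (323,355). The neighbouring slots at (378,238), (433,238) and (488,238) put the front slot at u≈323, so it is lined up. I'll descend and enter the bore.

Call:
{"op": "move_arm", "data": {"increments": [[0,0.061,0,0.132,0,0,0],[0,0.061,0,0.132,0,0,0],[0,0.061,0,0.132,0,0,0],[0,0.061,0,0.132,0,0,0],[0,0.061,0,0.132,0,0,0],[0,0.061,0,0.132,0,0,0],[0,0.061,0,0.132,0,0,0],[0,0.061,0,0.132,0,0,0],[0,0,0,0,0,0,0]]}}

```text
time_s: 9.95
ee_pos: [0.4968, -0.0328, 0.114]
eef_rot: [-3.135, 0.348, 1.653]
force: [-0.5, 0.0, -2.7]
grip_width: 0.0269
grip_force: 50.0
```

Run:
```python
from g import *
o=ctrl.get_obs();print(o['time_s'],o['ee_pos'],o['force'])
B=goal(20,85,71);rows(B,4);D=goal(20,91,69.5);rows(D,3,B);E_=goal(20,96,69);rows(E_,3,D);rows(goal(12,97,69),8,E_)
```

```text
9.95 [ 0.49680345 -0.0327816   0.11402155] [-0.51520885  0.02875052 -2.65035475]
4 x [0.063, 0.003, 0.004, -0.001, -0.0, 0.001]
3 x [0.041, 0.0, -0.004, -0.0, 0.0, 0.0]
3 x [0.032, 0.0, -0.008, -0.0, 0.0, 0.0]
8 x [0.006, 0.0, 0.048, 0.0, 0.017, 0.0]
```

Call:
{"op": "move_arm", "data": {"increments": [[0,0.063,0.003,0.004,0,0,0],[0,0.063,0.003,0.004,0,0,0],[0,0.063,0.003,0.004,0,0,0],[0,0.063,0.003,0.004,0,0,0],[0,0.041,0,-0.004,0,0,0],[0,0.041,0,-0.004,0,0,0],[0,0.041,0,-0.004,0,0,0],[0,0,0,0,0,0,0]]}}

```text
time_s: 10.75
ee_pos: [0.4964, -0.0151, 0.1084]
eef_rot: [-3.137, 0.348, 1.653]
force: [-1.0, 0.3, -1.1]
grip_width: 0.0269
grip_force: 50.0
```

Call:
{"op": "move_arm", "data": {"increments": [[0,0.032,0,-0.008,0,0,0],[0,0.032,0,-0.008,0,0,0],[0,0.032,0,-0.008,0,0,0],[0,0,0,0,0,0,0]]}}

```text
time_s: 11.15
ee_pos: [0.4961, -0.0104, 0.108]
eef_rot: [-3.137, 0.348, 1.653]
force: [0.2, -1.2, -0.7]
grip_width: 0.027
grip_force: 50.0
```

```bash
cat >> g.py <<'E'
def where():
    "nose (free) in mixer mm, tilt"
    a=np.load('mix.npy');C=cur();n=(C@np.r_[NOSE,1])[:3]-[a[0],a[1],0];c,s=np.cos(a[2]),np.sin(a[2])
    print('nose',np.round(1e3*np.array([c*n[0]+s*n[1],-s*n[0]+c*n[1],n[2]]),1),'tilt',round(np.degrees(np.arcsin(-C[2,0])),1))
E
python3 - <<'E'
from g import *
o=ctrl.get_obs();print(o['time_s'],o['ee_pos'],o['force'],o['moment']);where();rows(goal(12,97,69),8)
p=ctrl.camera('wrist');save('w4',p)
E
```

```text
11.15 [ 0.49605504 -0.01035625  0.10802879] [ 0.23553825 -1.22797502 -0.69918083] [-0.19539438 -0.12313149  0.04980398]
nose [-65.8  95.8  70.1] tilt 20.0
8 x [0.008, -0.001, 0.05, -0.0, 0.017, 0.0]
```

View pics/w4.png

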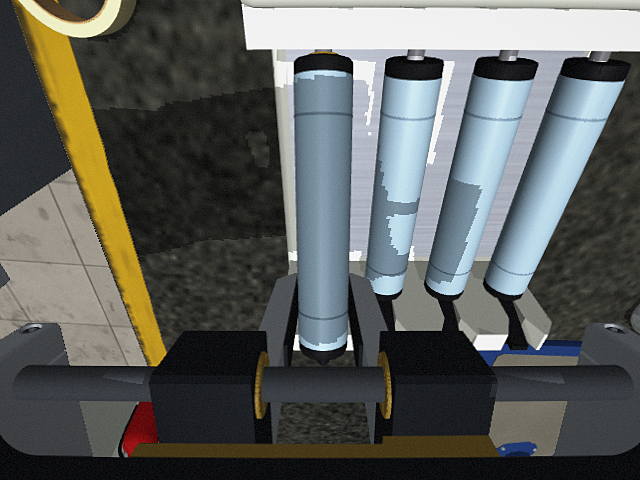

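The pin has disappeared under the housing face at (323,52), and a light spring force of about 1 N shows. Now I'll swing the stub down.

Call:
{"op": "move_arm", "data": {"increments": [[0,0.01,0,0.05,0,0.017,0],[0,0.01,0,0.05,0,0.017,0],[0,0.01,0,0.05,0,0.017,0],[0,0.01,0,0.05,0,0.017,0],[0,0.01,0,0.05,0,0.017,0],[0,0,0,0,0,0,0]]}}

```text
time_s: 11.8
ee_pos: [0.496, -0.0122, 0.0951]
eef_rot: [-3.137, 0.262, 1.652]
force: [0.7, -2.5, -1.4]
grip_width: 0.0268
grip_force: 50.0
```

Call:
{"op": "move_arm", "data": {"increments": [[0,0.01,0,0.05,0,0.017,0],[0,0.01,0,0.05,0,0.017,0],[0,0.01,0,0.05,0,0.017,0],[0,0,0,0,0,0,0]]}}

```text
time_s: 12.2
ee_pos: [0.496, -0.0125, 0.0874]
eef_rot: [-3.137, 0.211, 1.652]
force: [-0.2, -3.1, -1.9]
grip_width: 0.0269
grip_force: 50.0
```

Run:
```python
from g import *
o=ctrl.get_obs();print(o['time_s'],o['ee_pos'],o['force'],o['moment'],o['grip_width']);where();rows(goal(9.5,97.5,69.5),4)
```

```text
12.2 [ 0.49602342 -0.01253035  0.08742699] [-0.17271901 -3.13096924 -1.90749508] [-0.51476726 -0.13758375  0.03141577] 0.02690838888777649
nose [-65.8  97.6  68.4] tilt 12.1
4 x [0.001, -0.001, 0.026, -0.001, 0.011, 0.0]
```

Call:
{"op": "move_arm", "data": {"increments": [[0,0,0,0.026,0,0.011,0],[0,0,0,0.026,0,0.011,0],[0,0,0,0.026,0,0.011,0],[0,0,0,0.026,0,0.011,0],[0,0,0,0,0,0,0],[0,0,0,0,0,0,0]]}}

```text
time_s: 12.8
ee_pos: [0.4961, -0.0133, 0.0826]
eef_rot: [-3.137, 0.168, 1.652]
force: [0.3, -2.9, -1.6]
grip_width: 0.0272
grip_force: 50.0
```

Run:
```python
from g import *
o=ctrl.get_obs();print(o['time_s'],o['ee_pos'],o['force'],o['moment'],o['grip_width']);where()
p=ctrl.camera('wrist');save('w5',p)
s=ctrl.camera('scene')['color'][200:290,240:360];cv2.imwrite('pics/s5.png',cv2.resize(np.hstack([s]),None,fx=5,fy=5,interpolation=2))
```

```text
12.8 [ 0.49613867 -0.01332089  0.08257216] [ 0.32915598 -2.88869336 -1.61051836] [-0.60652888 -0.09846349 -0.04723639] 0.027238454060057173
nose [-65.8  97.5  69.5] tilt 9.6
```

View pics/w5.png

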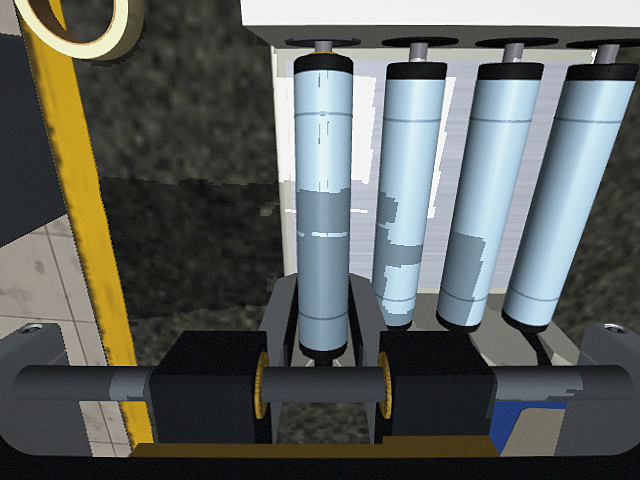

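The pin sits in the front bore at (322,42) and the roller lies over the front slot. I'll release it with a small opening and lift off.

Call:
{"op": "move_arm", "data": {"increments": [[0.33,0,0,0,0,0,0],[0.38,0,0,0,0,0,0],[0.4,0,0,0,0,0,0],[0.4,0,0,-0.1,0,0,0],[0.4,0,0,-0.3,0,0,0],[0.4,0,0,-0.5,0,0,0],[0.4,0,0,-0.6,0,0,0],[0,0,0,-0.6,0,0.05,0],[0,0,0,0,0,0.06,0],[0,0,0,0,0,0.06,0],[0,0,0,0,0,0,0],[0,0,0,0,0,0,0]]}}

```text
time_s: 14.1
ee_pos: [0.4951, 0.0041, 0.1862]
eef_rot: [-3.137, -0.0, 1.651]
force: [-0.4, -0.1, 0.2]
grip_width: 0.0014
grip_force: 0.0
```

Run:
```python
from g import *
o=ctrl.get_obs();p=ctrl.camera('wrist');T=pose(p,o);save('w6',p);print(o['time_s'],o['ee_pos'],o['eef_rot'],o['force'],o['grip_width'])
a=np.load('mix.npy');c,s=np.cos(a[2]),np.sin(a[2])
Wm=lambda x,y,z:[a[0]+(c*x-s*y)/1e3,a[1]+(s*x+c*y)/1e3,z/1e3]
for al in(8,9.5,11):
    r=np.radians(al);pts=[Wm(-66,95-L*np.cos(r)+14*np.sin(r),70+L*np.sin(r)+14*np.cos(r)) for L in(24,40,160,174)]
    print(al,proj(p,pts,T).round(0).tolist())
# target for push: tool vertical, TCP over mixer (-66,-58)
for z in(115,):
    G=np.eye(4);G[:3,:3]=np.array([[-s,c,0],[c,s,0],[0,0,-1.]]).T;G[:3,3]=Wm(-66,-58,z);rows(G,5)
```

```text
14.1 [0.49508495 0.00406262 0.18618873] [-3.13733730e+00 -4.66165161e-04  1.65072998e+00] [-0.35518881 -0.09523572  0.22033864] 0.0013739740952110847
8 [[323.0, 122.0], [323.0, 143.0], [323.0, 290.0], [323.0, 306.0]]
9.5 [[323.0, 121.0], [323.0, 142.0], [323.0, 290.0], [323.0, 307.0]]
11 [[323.0, 121.0], [323.0, 142.0], [323.0, 291.0], [323.0, 308.0]]
5 x [-0.134, -0.002, 0.284, -0.001, -0.0, 0.0]
```

View pics/w6.png

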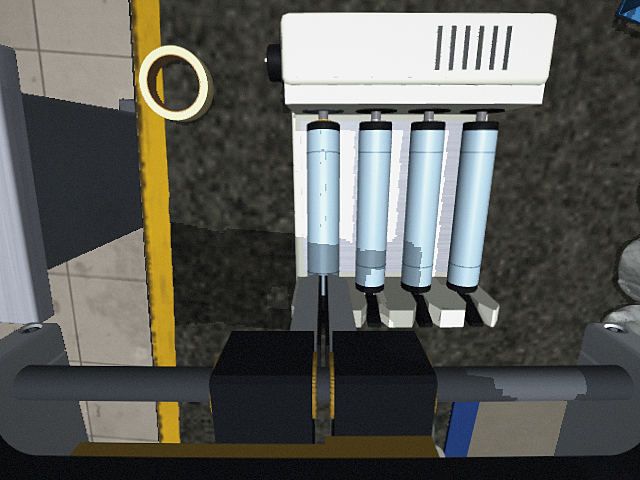

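The roller stands alone with its cap at (323,122) where predicted; its stub end is hidden behind the closed fingers. I'll go above the stub end and push down.

Call:
{"op": "move_arm", "data": {"increments": [[0,-0.4,-0.005,0.1,0,0,0],[0,-0.27,0,0.3,0,0,0],[0,0,0,0.4,0,0,0],[0,0,0,0.4,0,0,0],[0,0,0,0.22,0,0,0],[0,0,0,0,0,0,0]]}}

```text
time_s: 14.75
ee_pos: [0.4967, -0.0286, 0.1139]
eef_rot: [-3.135, -0.002, 1.652]
force: [0.0, -0.5, -0.6]
grip_width: 0.0
grip_force: 0.0
```

Call:
{"op": "move_arm", "data": {"increments": [[0,0,0,0.05,0,0,0],[0,0.005,0,0.05,0,0,0],[0,0.01,0,0.05,0,0,0],[0,0.015,0,0.05,0,0,0],[0,0.015,0,0.05,0,0,0],[0,0,0,0,0,0,0]]}}

```text
time_s: 15.35
ee_pos: [0.497, -0.0266, 0.1023]
eef_rot: [-3.137, -0.002, 1.651]
force: [-0.1, -0.4, 0.1]
grip_width: 0.0005
grip_force: 0.0
```

Call:
{"op": "move_arm", "data": {"increments": [[0,0.01,0,0.05,0,0,0],[0,0.01,0,0.05,0,0,0],[0,0,0,0,0,0,0]]}}

```text
time_s: 15.65
ee_pos: [0.4968, -0.0256, 0.0972]
eef_rot: [-3.137, -0.002, 1.651]
force: [0.1, -0.9, -0.5]
grip_width: 0.0004
grip_force: 0.0
```

Call:
{"op": "move_arm", "data": {"increments": [[0,0.015,0,0.05,0,0,0],[0,0.015,0,0.05,0,0,0],[0,0,0,0,0,0,0]]}}

```text
time_s: 15.95
ee_pos: [0.4966, -0.024, 0.0921]
eef_rot: [-3.137, -0.002, 1.651]
force: [-0.0, 0.3, 0.0]
grip_width: 0.0002
grip_force: 0.0
```

Run:
```python
from g import *
p=ctrl.camera('wrist');s=ctrl.camera('scene')
a=cv2.resize(p['color'],(640,480))[0:360,200:520];b=cv2.resize(s['color'][205:295,245:355],None,fx=4,fy=4,interpolation=2)
cv2.imwrite('pics/w7.png',np.hstack([a,b]))
```

```text
(no output)
```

View pics/w7.png

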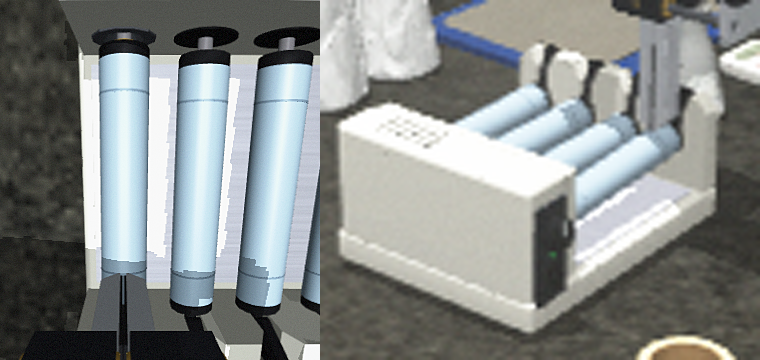

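The roller is in the bore, almost level but shifted toward the housing (cap at crop (123,45), the others at about 58). So the stub still seems to be on the ramp. I'll continue down to contact.

Call:
{"op": "move_arm", "data": {"increments": [[0,0,0,0.05,0,0,0],[0,0,0,0,0,0,0]]}}

```text
time_s: 16.25
ee_pos: [0.4966, -0.0242, 0.0897]
eef_rot: [-3.137, -0.002, 1.651]
force: [-0.2, -0.7, 1.0]
grip_width: 0.0006
grip_force: 0.0
```

Call:
{"op": "move_arm", "data": {"increments": [[0,0,0,0.04,0,0,0],[0,0,0,0,0,0,0]]}}

```text
time_s: 16.45
ee_pos: [0.4966, -0.0242, 0.0878]
eef_rot: [-3.137, -0.002, 1.651]
force: [1.3, -0.7, 0.6]
grip_width: 0.0005
grip_force: 0.0
```

Call:
{"op": "move_arm", "data": {"increments": [[0,0,0,0.04,0,0,0],[0,0,0,0,0,0,0]]}}

```text
time_s: 16.65
ee_pos: [0.4967, -0.0242, 0.0858]
eef_rot: [-3.137, -0.002, 1.651]
force: [-0.6, -0.2, 0.1]
grip_width: 0.0004
grip_force: 0.0
```

Call:
{"op": "move_arm", "data": {"increments": [[0,0,0,0.04,0,0,0],[0,0,0,0,0,0,0]]}}

```text
time_s: 16.85
ee_pos: [0.4967, -0.0242, 0.0838]
eef_rot: [-3.137, -0.002, 1.651]
force: [0.1, -0.8, -0.0]
grip_width: 0.0004
grip_force: 0.0
```

Run:
```python
from g import *
o=ctrl.get_obs();p=ctrl.camera('wrist');T=pose(p,o);print(o['ee_pos'],o['force'],o['moment'])
a=np.load('mix.npy');c,s=np.cos(a[2]),np.sin(a[2])
Wm=lambda x,y,z:[a[0]+(c*x-s*y)/1e3,a[1]+(s*x+c*y)/1e3,z/1e3]
print('expected cap top, fitted x=-66,-22:',proj(p,[Wm(-66,75,84),Wm(-22,75,84)],T).round(1).tolist())
im=p['color'];g=cv2.cvtColor(im,cv2.COLOR_BGR2GRAY)
for u in(323,403): print(u,[(v,int(g[v,u])) for v in range(20,90,3)])
save('w8',p)
```

```text
[ 0.49666252 -0.02420463  0.0838029 ] [ 0.07432772 -0.78130636 -0.03680441] [-0.09641408 -0.05235501  0.0663444 ]
expected cap top, fitted x=-66,-22: [[324.3, 41.8], [415.8, 41.9]]
323 [(20, 78), (23, 20), (26, 85), (29, 149), (32, 150), (35, 153), (38, 149), (41, 155), (44, 203), (47, 21), (50, 43), (53, 53), (56, 49), (59, 30), (62, 247), (65, 243), (68, 242), (71, 243), (74, 242), (77, 242), (80, 243), (83, 244), (86, 245), (89, 245)]
403 [(20, 73), (23, 6), (26, 6), (29, 0), (32, 73), (35, 102), (38, 101), (41, 103), (44, 77), (47, 10), (50, 23), (53, 27), (56, 31), (59, 130), (62, 227), (65, 226), (68, 228), (71, 230), (74, 229), (77, 228), (80, 231), (83, 232), (86, 233), (89, 232)]
```

Call:
{"op": "move_arm", "data": {"increments": [[0,0,0,-0.2,0,0,0],[0,0,0,-0.7,0,0,0],[0,0,0,-0.9,0,0,0],[0,0.8,0,-0.8,0,0,0],[0,0.8,0,0,0,0,0],[0,0.8,0,0,0,0,0],[0,0,0,0,0,0,0]]}}

```text
time_s: 17.6
ee_pos: [0.4875, 0.0939, 0.2107]
eef_rot: [-3.139, -0.003, 1.655]
force: [-0.3, -0.4, -0.3]
grip_width: 0.0
grip_force: 0.0
```

Run:
```python
from g import *
o=ctrl.get_obs();p=ctrl.camera('wrist');T=pose(p,o);save('w9',p);print(o['time_s'],o['ee_pos'],o['force'])
a=np.load('mix.npy');c,s=np.cos(a[2]),np.sin(a[2])
Wm=lambda x,y,z:[a[0]+(c*x-s*y)/1e3,a[1]+(s*x+c*y)/1e3,z/1e3]
q=proj(p,[Wm(x,y,84) for x in(-66,-22,22) for y in(75,-75)],T).round(0);print(q.tolist())
u0,v0=np.maximum(q.min(0)-40,0).astype(int);u1,v1=(q.max(0)+40).astype(int)
im=p['color'][v0:v1,u0:u1];k=590/max(im.shape[:2]);print(u0,v0,k);cv2.imwrite('pics/w9c.png',cv2.resize(im,None,fx=k,fy=k,interpolation=2))
```

```text
17.6 [0.48754071 0.09388001 0.21074797] [-0.31566565 -0.43333129 -0.2524085 ]
[[324.0, 224.0], [323.0, 362.0], [371.0, 224.0], [365.0, 362.0], [417.0, 224.0], [406.0, 362.0]]
283 184 2.706422018348624
```

View pics/w9c.png

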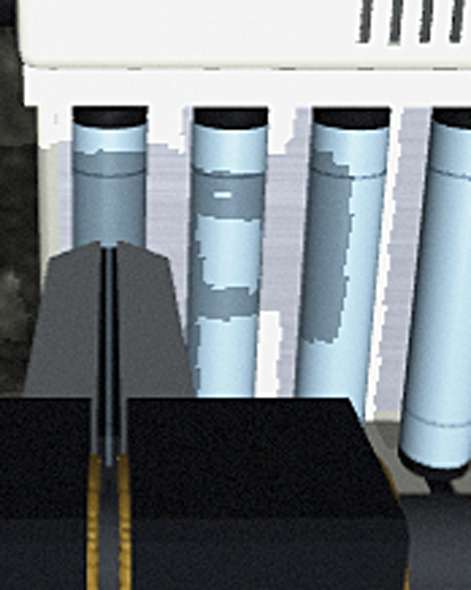

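The fingers hide the stub end here. The pin-end cap and groove lines of the front roller (crop y 128 and 174) match those of its neighbour (128, 173). The rest of the checks I'll do numerically, starting with both ends from a clear viewpoint.

Call:
{"op": "move_arm", "data": {"increments": [[0,-0.5,-0.27,-0.2,0,0,0],[0,-0.5,-0.27,-0.2,0,0,0],[0,-0.5,-0.27,-0.2,0,0,0],[0,-0.5,-0.27,-0.2,0,0,0],[0,-0.4,-0.27,0,0,0,0],[0,0,0,0,0,0,0],[0,0,0,0,0,0,0]]}}

```text
time_s: 18.35
ee_pos: [0.4306, -0.0353, 0.2501]
eef_rot: [-3.138, -0.002, 1.649]
force: [-0.3, -0.3, -0.7]
grip_width: -0.0002
grip_force: 0.0
```

Run:
```python
from g import *
o=ctrl.get_obs();p=ctrl.camera('wrist');T=pose(p,o);save('w10',p);print(o['time_s'],o['ee_pos'])
a=np.load('mix.npy');c,s=np.cos(a[2]),np.sin(a[2])
Wm=lambda x,y,z:[a[0]+(c*x-s*y)/1e3,a[1]+(s*x+c*y)/1e3,z/1e3]
hsv=cv2.cvtColor(p['color'],cv2.COLOR_BGR2HSV);blue=((hsv[...,0]>85)&(hsv[...,0]<115)&(hsv[...,1]>35)&(hsv[...,2]>60)).astype(np.uint8)
for x in(-66,-22,22,66):
    q=proj(p,[Wm(x,75,70),Wm(x,-75,70),Wm(x,75,84),Wm(x,-75,84)],T)
    m=np.zeros_like(blue);cv2.line(m,tuple(q[0].astype(int).tolist()),tuple(q[1].astype(int).tolist()),1,24);m&=blue
    n,l,st,ce=cv2.connectedComponentsWithStats(m);pts=[]
    k=1+st[1:,4].argmax();v,u=np.nonzero(l==k);r=cv2.minAreaRect(np.c_[u,v].astype(np.float32))
    for b in(v.min()+6,v.max()-6):
        uu=u[v==b];pts.append((int(b),round(uu.mean(),1),int(uu.max()-uu.min()+1)))
    print(x,'pred ends',q[2:].round(1).tolist(),'blue v',v.min(),v.max(),'(v,u_mid,width)',pts)
```

```text
18.35 [ 0.43057646 -0.03525645  0.25005921]
-66 pred ends [[394.0, 87.6], [386.4, 239.0]] blue v 96 233 (v,u_mid,width) [(102, np.float64(389.8), 25), (227, np.float64(383.9), 25)]
-22 pred ends [[439.9, 87.7], [427.3, 238.9]] blue v 96 233 (v,u_mid,width) [(102, np.float64(433.2), 25), (227, np.float64(423.7), 25)]
22 pred ends [[485.8, 87.8], [468.2, 238.9]] blue v 96 233 (v,u_mid,width) [(102, np.float64(477.2), 25), (227, np.float64(463.0), 24)]
66 pred ends [[531.4, 88.1], [508.9, 238.9]] blue v 96 232 (v,u_mid,width) [(102, np.float64(519.6), 25), (226, np.float64(502.1), 25)]
```

Run:
```python
from g import *
t=ctrl.camera('top')
for z in(0,.2): print(z,ray(t,[(173.5,237),(175,200),(150,238)],z).round(3).tolist())
```

```text
0 [[0.555, 0.407, 0.0], [0.671, 0.407, 0.0], [0.551, 0.479, 0.0]]
0.2 [[0.533, 0.344, 0.2], [0.632, 0.344, 0.2], [0.529, 0.406, 0.2]]
```

Call:
{"op": "move_arm", "data": {"increments": [[1,0.6,0.1,0,0,0,0],[1,0.6,0.1,0,0,0,0],[1,0.6,0.1,0,0,0,0],[1,0.6,0.1,0,0,0,0],[1,0.6,0.1,0,0,0,0],[1,0.6,0.1,0,0,0,0],[1,0.6,0.1,0,0,0,0],[1,0.6,0.1,0,0,0,0],[1,0.6,0.1,0,0,0,0],[1,0.6,0.1,0,0,0,0],[1,0.6,0.1,0,0,0,0],[1,0.6,0.1,0,0,0,0],[1,0.4,0,0.4,0,0,0],[1,0,0,0.4,0,0,0],[1,0,0,0,0,0,0]]}}

```text
time_s: 19.95
ee_pos: [0.4583, 0.3496, 0.2071]
eef_rot: [-3.133, 0.001, 1.653]
force: [1.0, 0.2, 0.0]
grip_width: 0.0943
grip_force: 0.0
```

Run:
```python
from g import *
o,p,T,out=axis_fit('tube_mid',.017,'w11');print(o['time_s'],o['ee_pos'],o['eef_rot'])
hsv=cv2.cvtColor(p['color'],cv2.COLOR_BGR2HSV)
for d,r in out:
    c,_=cv2.findContours(d['mask'].astype(np.uint8),0,1);c=max(c,key=cv2.contourArea).reshape(-1,2);X=ray(p,c,.017,T)
    e=np.array([-np.sin(.1),np.cos(.1)]);h=hsv[d['mask']];print('px box',c.min(0),c.max(0),'sat blue',((h[:,0]>100)&(h[:,0]<130)&(h[:,1]>150)).mean().round(2),'yellow',((h[:,0]>20)&(h[:,0]<35)&(h[:,1]>120)).mean().round(2))
    b=d['mask']&(hsv[...,0]>100)&(hsv[...,0]<130)&(hsv[...,1]>150)
    if b.sum()>20: v,u=np.nonzero(b);Y=ray(p,np.c_[u,v],.02,T);print('blue cap at',Y.mean(0).round(4),Y.min(0).round(3),Y.max(0).round(3))
```

```text
tube_mid 0.87 [ 76. 307.] [430.1 495. ] [ 33.3 114.2] 125.4
tube_mid 0.63 [218. 322.] [458.9 348.3] [ 34.  114.4] 94.9
19.95 [0.45828522 0.34963979 0.20713355] [-3.13280813e+00  5.49859388e-04  1.65316582e+00]
px box [268  17] [340 132] sat blue 0.0 yellow 1.0
px box [310 169] [341 268] sat blue 0.18 yellow 0.0
blue cap at [0.4549 0.3958 0.02  ] [0.439 0.387 0.02 ] [0.471 0.404 0.02 ]
```

The centre of the tube lies at (458.9, 348.3) mm at 94.9°, 34 x 114 mm. Its cap is blue and no yellow shows in it, so it is the right one. Grasp it.

Call:
{"op": "move_arm", "data": {"increments": [[0.8,-0.22,0.01,0.2,0,0,0],[0.6,0,0,0.55,0,0,0],[0.6,0,0,0.6,0,0,0],[0.6,0,0,0.6,0,0,0],[0.6,0,0,0.6,0,0,0],[0.6,0,0,0.6,0,0,0],[0.6,0,0,0.47,0,0,0],[0.6,0,0,0.3,0,0,0],[0.6,0,0,0,0,0,0],[0.6,0,0,0,0,0,0]], "force": 25}}

```text
time_s: 21.05
ee_pos: [0.4608, 0.3385, 0.0152]
eef_rot: [-3.139, -0.003, 1.651]
force: [0.9, 0.2, 1.0]
grip_width: 0.0567
grip_force: 0.0
```

Call:
{"op": "move_arm", "data": {"increments": [[0,0,0,0,0,0,0],[0,0,0,0,0,0,0],[0,0,0,0,0,0,0],[0,0,0,0,0,0,0],[0,0,0,0,0,0,0],[0,0,0,0,0,0,0],[0,0,0,0,0,0,0]], "force": 25}}

```text
time_s: 21.75
ee_pos: [0.4603, 0.3386, 0.0144]
eef_rot: [-3.138, -0.002, 1.651]
force: [-0.3, -0.3, 3.9]
grip_width: 0.0273
grip_force: 25.0
```

Call:
{"op": "move_arm", "data": {"increments": [[0.45,0,0,0,0,0,0],[0.45,0,0,0,0,0,0],[0.45,0,0,0.08,0,0,0],[0.45,0,0,0,0,0,0],[0,0,0,0,0,0,0],[0,0,0,0,0,0,0],[0,0,0,0,0,0,0],[0,0,0,0,0,0,0],[0,0,0,0,0,0,0]], "force": 30}}

```text
time_s: 22.65
ee_pos: [0.4602, 0.3385, 0.0102]
eef_rot: [-3.137, -0.002, 1.651]
force: [-0.5, -0.6, -0.5]
grip_width: 0.027
grip_force: 30.0
```

Call:
{"op": "move_arm", "data": {"increments": [[0,0,0,-0.2,0,0,0],[0,0,0,-0.5,0,0,0],[0,0,0,-0.7,0,0,0],[0,0,0,-0.7,0,0,0],[0,0,0,-0.7,0,0,0],[0,0,0,-0.7,0,0,0],[0,0,0,-0.5,0,0,0],[0,0,0,0,0,0,0]]}}

```text
time_s: 23.45
ee_pos: [0.462, 0.3387, 0.2145]
eef_rot: [3.14, -0.005, 1.651]
force: [-1.0, -0.1, -1.0]
grip_width: 0.0275
grip_force: 30.0
```

Run:
```python
from g import *
o=ctrl.get_obs();print(o['time_s'],o['grip_width']);C=cur(o)
p=ctrl.camera('wrist');T=pose(p,o);save('w12',p)
for d in ctrl.cut_out('tube_mid',p)[:2]:
    c,_=cv2.findContours(d['mask'].astype(np.uint8),0,1);c=max(c,key=cv2.contourArea).reshape(-1,2)
    X=ray(p,c,o['ee_pos'][2]+.006,T);L=(np.c_[X,np.ones(len(X))]@np.linalg.inv(C).T)[:,:3]
    r=cv2.minAreaRect((L[:,:2]*1000).astype(np.float32));print(round(d['conf'],2),'in tool mm',np.round(r[0],1),np.round(r[1],1),round(r[2],1),c.min(0),c.max(0))
a=np.load('mix.npy');c_,s=np.cos(a[2]),np.sin(a[2])
Wm=lambda x,y,z:np.array([a[0]+(c_*x-s*y)/1e3,a[1]+(s*x+c_*y)/1e3,z/1e3])
g=Wm(-44,-10,180);d=g-o['ee_pos'];print(o['ee_pos'],o['eef_rot'],'target',g.round(4),'tool delta/50mm',np.round(C[:3,:3].T@d/.05,3),'yaw tgt',np.pi/2+a[2])
```

```text
23.45 0.027524589868342414
0.92 in tool mm [ 8.6 -1.1] [114.9  34.6] 0.1 [289 174] [355 367]
0.71 in tool mm [115.2  -9.9] [15.4 53.1] 61.5 [264   9] [341 123]
[0.4619622  0.3387484  0.21453516] [ 3.14000302 -0.00501698  1.65134011] target [0.5152 0.0206 0.18  ] tool delta/50mm [-6.431  0.548  0.659] yaw tgt 1.6505004762948587
```

Call:
{"op": "move_arm", "data": {"increments": [[0,-0.536,0.046,0,0,0,0],[0,-0.536,0.046,0,0,0,0],[0,-0.536,0.046,0,0,0,0],[0,-0.536,0.046,0,0,0,0],[0,-0.536,0.046,0,0,0,0],[0,-0.536,0.046,0,0,0,0],[0,-0.536,0.046,0,0,0,0],[0,-0.536,0.046,0,0,0,0],[0,-0.536,0.046,0,0,0,0],[0,-0.536,0.046,0,0,0,0],[0,-0.536,0.046,0,0,0,0],[0,-0.536,0.046,0,0,0,0],[0,0,0,0.6,0,0,0],[0,0,0,0,0,0,0],[0,0,0,0,0,0,0]]}}

```text
time_s: 25.05
ee_pos: [0.5137, 0.0201, 0.1788]
eef_rot: [-3.135, -0.002, 1.651]
force: [-1.6, 0.9, 0.1]
grip_width: 0.0273
grip_force: 30.0
```

Run:
```python
from g import *
o=ctrl.get_obs();C=cur(o);print(o['time_s'],o['ee_pos'],o['eef_rot'],o['grip_width'])
a=np.load('mix.npy');c_,s=np.cos(a[2]),np.sin(a[2])
Wm=lambda x,y,z:np.array([a[0]+(c_*x-s*y)/1e3,a[1]+(s*x+c_*y)/1e3,z/1e3])
g=Wm(-44,-10,88);print(np.round(C[:3,:3].T@(g-o['ee_pos'])/.05,3))
p=ctrl.camera('wrist');T=pose(p,o)
print('expected next rollers mid px',proj(p,[Wm(x,y,70) for x in(-66,-22,22) for y in(40,)],T).round(0).tolist())
hsv=cv2.cvtColor(p['color'],cv2.COLOR_BGR2HSV);v=int(proj(p,[Wm(-44,40,70)],T)[0,1])
for vv in(v-12,v):
    row=hsv[vv];b=(row[:,0]>85)&(row[:,0]<115)&(row[:,1]>35)&(row[:,2]>60);e=np.flatnonzero(np.diff(np.r_[0,b,0].astype(int)));print(vv,[(int(x),int(y)) for x,y in zip(e[::2],e[1::2]) if y-x>5])
```

```text
25.05 [0.51372167 0.02013894 0.17881289] [-3.13497890e+00 -2.39514091e-03  1.65148586e+00] 0.027339212912796083
[0.003 0.041 1.816]
expected next rollers mid px [[301.0, 182.0], [352.0, 182.0], [404.0, 182.0]]
170 [(284, 296), (303, 317), (335, 350), (355, 369), (387, 404), (406, 421), (440, 458), (461, 474)]
182 [(285, 291), (356, 368), (387, 402), (409, 420), (439, 456), (461, 473)]
```

Call:
{"op": "move_arm", "data": {"increments": [[0,0,0.04,0.3,0,0,0],[0,0,0,0.4,0,0,0],[0,0,0,0.4,0,0,0],[0,0,0,0.4,0,0,0],[0,0,0,0.2,0,0,0],[0,0,0,0.1,0,0,0],[0,0,0,0.02,0,0,0],[0,0,0,0,0,0,0],[0,0,0,0,0,0,0]]}}

```text
time_s: 26.0
ee_pos: [0.5163, 0.0202, 0.0892]
eef_rot: [-3.139, -0.002, 1.651]
force: [0.5, -0.6, -0.7]
grip_width: 0.0274
grip_force: 30.0
```

Call:
{"op": "move_arm", "data": {"increments": [[0,0,-0.02,0.03,0,0,0],[0,0,0,0.02,0,0,0],[0,0,0,0,0,0,0],[0,0,0,0,0,0,0]]}}

```text
time_s: 26.4
ee_pos: [0.5149, 0.0201, 0.0859]
eef_rot: [-3.137, -0.002, 1.651]
force: [0.1, -0.8, -1.0]
grip_width: 0.0273
grip_force: 30.0
```

Call:
{"op": "move_arm", "data": {"increments": [[0.32,0,0,0,0,0,0],[0.35,0,0,0,0,0,0],[0.4,0,0,0,0,0,0],[0.45,0,0,0,0,0,0],[0.45,0,0,-0.1,0,0,0],[0.45,0,0,-0.3,0,0,0],[0.45,0,0,-0.6,0,0,0],[0.45,0,0,-0.8,0,0,0],[0.45,0,0,-0.8,0,0,0],[0.45,0,-0.6,-0.6,0,0,0],[0.45,-0.4,-0.6,0,0,0,0],[0.45,-0.4,-0.6,0,0,0,0],[0.45,0,0,0,0,0,0],[0.45,0,0,0,0,0,0]]}}

```text
time_s: 27.8
ee_pos: [0.4291, -0.0275, 0.2469]
eef_rot: [-3.139, -0.002, 1.65]
force: [0.6, 0.8, -0.0]
grip_width: 0.0424
grip_force: 0.0
```

Run:
```python
from g import *
a=np.load('mix.npy');c_,s=np.cos(a[2]),np.sin(a[2])
Wm=lambda x,y,z:np.array([a[0]+(c_*x-s*y)/1e3,a[1]+(s*x+c_*y)/1e3,z/1e3])
def tomix(X): return np.c_[c_*(X[:,0]-a[0])+s*(X[:,1]-a[1]),-s*(X[:,0]-a[0])+c_*(X[:,1]-a[1])]*1e3
o=ctrl.get_obs();p=ctrl.camera('wrist');T=pose(p,o);save('w13',p);print(o['time_s'],o['ee_pos'],o['force'])
for n,z in(('tube_mid',.092),):
  for pp,TT in((p,T),(ctrl.camera('top'),None)):
    for d in ctrl.cut_out(n,pp)[:2]:
        c,_=cv2.findContours(d['mask'].astype(np.uint8),0,1);c=max(c,key=cv2.contourArea).reshape(-1,2)
        r=cv2.minAreaRect(tomix(ray(pp,c,z,TT)).astype(np.float32));print(n,round(d['conf'],2),'mixer mm',np.round(r[0],1),np.round(r[1],1),round(r[2],1),c.min(0),c.max(0))
hsv=cv2.cvtColor(p['color'],cv2.COLOR_BGR2HSV);blue=((hsv[...,0]>85)&(hsv[...,0]<115)&(hsv[...,1]>35)&(hsv[...,2]>60)).astype(np.uint8)
for x in(-66,-22,22,66):
    q=proj(p,[Wm(x,75,70),Wm(x,-75,70)],T);m=np.zeros_like(blue);cv2.line(m,tuple(q[0].astype(int).tolist()),tuple(q[1].astype(int).tolist()),1,20);m&=blue
    v,u=np.nonzero(m);print(x,q.round(0).tolist(),'blue v',v.min(),v.max())
```

```text
27.8 [ 0.42910713 -0.02747641  0.24690995] [ 0.56064716  0.81937327 -0.02882612]
tube_mid 0.6 mixer mm [-45.6  -0.5] [ 34.9 112.1] 0.0 [393 117] [435 232]
tube_mid 0.71 mixer mm [-95.7 438.7] [ 32.9 111.2] 28.2 [124 264] [159 290]
tube_mid 0.68 mixer mm [ 86.  223.2] [64.9 51. ] 41.4 [203 199] [225 219]
-66 [[392.0, 98.0], [385.0, 243.0]] blue v 95 241
-22 [[436.0, 98.0], [424.0, 243.0]] blue v 104 241
22 [[480.0, 98.0], [464.0, 243.0]] blue v 104 241
66 [[524.0, 99.0], [503.0, 243.0]] blue v 105 241
```

Run:
```python
from g import *
a=np.load('mix.npy');c_,s=np.cos(a[2]),np.sin(a[2])
Wm=lambda x,y,z:np.array([a[0]+(c_*x-s*y)/1e3,a[1]+(s*x+c_*y)/1e3,z/1e3])
o=ctrl.get_obs();p=ctrl.camera('wrist');T=pose(p,o)
g=cv2.cvtColor(p['color'],cv2.COLOR_BGR2GRAY)
for x in(-66,-22,22):
    q=proj(p,[Wm(x-5,75,80),Wm(x-5,-75,80)],T);d=q[1]-q[0]
    for k,rng in(('pin',(-.08,.08)),('stub',(.92,1.06))):
        P=np.array([q[0]+d*t for t in np.linspace(*rng,24)]);print(x,k,[int(g[int(round(v)),int(round(u))]) for u,v in P], P[0].round(0),P[-1].round(0))
```

```text
-66 pin [76, 78, 64, 80, 119, 115, 117, 103, 100, 100, 95, 157, 152, 24, 16, 20, 29, 32, 11, 38, 202, 235, 226, 225] [390.  85.] [389. 109.]
-66 stub [214, 216, 209, 214, 214, 215, 227, 179, 17, 0, 17, 12, 20, 14, 14, 14, 4, 26, 4, 66, 106, 98, 97, 89] [382. 235.] [381. 256.]
-22 pin [75, 39, 1, 8, 65, 124, 117, 117, 115, 116, 118, 121, 77, 15, 25, 22, 30, 29, 16, 106, 203, 223, 216, 219] [436.  86.] [434. 109.]
-22 stub [218, 208, 206, 212, 213, 213, 217, 237, 44, 18, 16, 29, 19, 29, 13, 10, 8, 37, 88, 121, 113, 110, 107, 107] [424. 235.] [422. 256.]
22 pin [84, 35, 18, 0, 51, 140, 133, 131, 136, 136, 146, 160, 58, 13, 27, 31, 36, 36, 22, 247, 219, 220, 214, 222] [482.  86.] [479. 110.]
22 stub [219, 207, 214, 213, 215, 215, 216, 243, 49, 21, 24, 23, 32, 17, 19, 13, 13, 6, 120, 120, 112, 110, 111, 110] [465. 235.] [462. 256.]
```

Both ends of the front roller match its neighbours within a pixel. The tube lies at mixer (-45.6, -0.5) mm, parallel to the rollers. I'll hand in.

```bash
python3 -c "
from station import ctrl
print(ctrl.hand_in())"
```

```text
the job is handed in; nothing more can be done
None
```

The roller is fitted in the front place and the tube lies midway in the groove; I handed the job in with about 28 s on the robot's clock, no verdict came back, and I viewed 11 pictures, one over the limit of 10.

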